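Index the tube on the tacking turntable

TASK

A mitred tube stands loose in the split socket of the indexing turntable, ready for its next tack. Swing the socket's quick-release lever fully shut round the socket so the tube is gripped, then take the turntable's upright grip and turn the table anticlockwise (seen from above) by exactly four clicks of the ratchet. Draw the grip firmly back against the pawl to take up the play and finish still holding it there with that pull on; leave the rest of the bench undisturbed.

Things in the scene. Friction and masses are not known exactly. Their poses are not given: they have to be found in the camera images.
- turntable (a joint): Turn of the table (rad), growing anticlockwise seen from above. Clicks come every 0.262 rad (24 teeth), at multiples of 0.262; the table cannot go back past the last click. It starts part-way before the first click: drawn back it stops at 0, and the fourth click is at 1.047. Turning takes 4 to 6.5 N at the grip, rising over each tooth and dropping by 2 N or more at the click; it stays where left.
- table_axis (a point): Point on the vertical axis of the turntable, on the top face of its round steel plate (46 mm above the bench). Plate with toothed rim 172 mm across, on a grey square foot 200 x 200 x 12 mm bolted to the bench. Fixed in place.
- index_lever: Turning lever of the table: flat steel bar (16 mm wide, top 54 mm above the bench) fixed on the plate, running radially out past the rim to an upright black round grip 24 mm in diameter, 54 to 106 mm above the bench, its centre 130 mm from the table axis. Origin on the table axis at bench height, x along the bar towards the grip, z up; turns with the table.
- lever_grip (a point): Centre of the upright black grip, 80 mm above the bench, 26 mm above the bar. Fingers may close on it in any direction from above. It moves on a circle of 130 mm radius about the table axis.
- pawl: Spring pawl on a boss at the edge of the foot, pressing on the rim teeth (top 48 mm above the bench). Its spring alone presses with about 10 N; a backward (clockwise) pull of 8 to 20 N at the grip seats the tooth firmly on it. Origin on its upright pivot at bench height. Leave it alone.
- ratchet_wheel: The ring of 24 saw teeth on the turntable's rim, radius 80 to 86 mm, 30 to 44 mm above the bench. Origin on the table axis at bench height; it turns with the table.
- clamp_lever (a joint): Swing of the socket's quick-release lever about its upright pin (rad): 0 fully shut (stop), wrapped round the socket's side; 1.3 to 1.65 open, sticking out. It shuts clockwise seen from above and stays where left; moving it takes 2 to 3 N at the tip. Pushing it shut also presses the table backwards onto the pawl.
- clamp_pivot (a point): On the upright pivot pin of the quick-release lever, at the lever's mid height, 65 mm above the bench, 45 mm from the table axis.
- clamp_tip (a point): Centre of the rounded free end (12 mm diameter) of the quick-release lever, 65 mm above the bench, 76 mm from the pivot. The lever is a bent steel strip 10 mm thick, 56 to 74 mm above the bench. When shut the tip lies 95 mm from the table axis.
- tube: Steel tube 50 mm in diameter, 88 mm long on its tall side, 38 mm on its short side (45 degree mitre on top), standing loose on the table axis in the split aluminium socket (two half rings, 70 mm outside diameter, 46 to 76 mm above the bench). Top at most 134 mm above the bench. Origin at the centre of its foot, z up.
- tall_tube: Bystander: mitred steel tube 76 mm in diameter, 140 mm tall, standing on the bench. Origin at the centre of its foot.
- short_tube: Bystander: mitred steel tube 76 mm in diameter, 120 mm tall, standing on the bench. Origin at the centre of its foot.
- bar_clamp: Bystander: one-handed bar clamp lying flat, 330 mm long, 28 mm high. Origin under its bar.
- magnet: Bystander: arrow-shaped welding magnet lying flat near the turntable, 110 x 66 x 18 mm. Origin under its middle.
- try_square: Bystander: small try square lying flat near the turntable, 110 x 75 x 17 mm. Origin under its middle.
- wire_brush: Bystander: wooden wire brush lying bristles down, 245 mm long. Origin under its middle.
- hammer: Bystander: hammer lying on the bench beyond the turntable. Origin under its middle.

How it is judged (in metres and radians):
On the way, in this order (a step that is already met when the one before it is completed fails the run):
1. the quick-release lever is fully shut, before the table has made a click (value of joint clamp_lever below 0.12 rad and value of joint turntable below 0.24 rad), for 0.2 s.
2. the table has made its fourth click and is held by the upright grip (value of joint turntable above 1.02 rad and contact force between the fingers and index_lever above 1 N), for 0.1 s.
At the end, for the whole second after the job is handed in: Table still, on its fourth click (within about 3 degrees of the seat), held by the fingers on the upright grip (2 N or more) and pulled back so the pawl bears on its tooth with over 16 N (its spring alone: about 10 N); quick-release lever shut (within 0.12 rad); tube upright in the socket (value of joint turntable between 0.98 and 1.1 rad and velocity of joint turntable between -0.05 and 0.05 rad/s and contact force between the fingers and index_lever above 2 N and contact force between pawl and ratchet_wheel above 16 N and value of joint clamp_lever below 0.12 rad and horizontal distance between tube and table_axis below 0.004 m and angle between tube's own z axis and vertical below 0.06 rad and height (world z) of tube below 0.052 m); the arm keeps its last pose, push and grip.
It fails at once if the pawl is touched (contact force between any of the fingers, the arm and pawl above 1 N).
It fails at once if a bystander is moved by more than 30 mm (distance of any of tall_tube, short_tube, bar_clamp, magnet, try_square, wire_brush, hammer from where it was at the start of the episode above 0.03 m).
It also fails if it takes over 64 s, if anything falls off the work surface, if the arm or the gripper's body presses on something with over 40 N, if the wrist force passes 120 N, or if a joint passes its speed limit or range.

ROBOT

A 6-joint arm with a two-finger parallel gripper is mounted at the origin on the work surface. World frame = base frame: x ahead of the robot, y to its left, z up, the work surface at z = 0. Lengths are in mm, angles in rad, forces in N, time in s.
With the tool pointing down it reaches from about 275 to 850 mm from the base axis. Payload 19 kg.
Tool frame: the origin (TCP) lies on the centre line of the jaws, within the pads' length; the fingertips stand 22 mm ahead of it and the grasp point (between the pads) lies 3 mm ahead of it; z points along the fingers, x is the direction in which the jaws open and shut, and the axes are right-handed (so a half turn about z gives the same grasp; the last joint's range is limited). The gripper opens to 85 mm and grips with 20 to 120 N. Pads are 22 mm wide; open, the fingers measure 114 mm over their backs; the gripper's body (76 mm by 85 mm) begins 54 mm behind the grasp point. The pads swing forward as they close: fully open they stand 13 mm farther back than shut.
Start: joints at [-0.134, 0.15, 1.437, -0, 1.554, -0.134], TCP at [574.972, -0.016, 253.267] pointing down, gripper open.
Joint ranges: [-2.8, 2.8], [-0.68, 2.1], [0.12, 2.68], [-1.39, 4.53], [0.16, 2.79], [-2.81, 2.81]. Speed limits (rad/s): [1.89, 1.89, 2.22, 3.01, 3.01, 3.01].

INTERFACE

Orientations are given as a unit quaternion [w, x, y, z].
In Python, from cell import get_obs, camera, camera_params, job_done gives the robot as it stands. The module is installed in compiled form; this text tells all that it offers.
- The arm moves only by the shell command python3 -m handwheel 'ROWS' [FORCE]. ROWS is a JSON object of lists of equal length, an entry for each row: "translation": the shift along the world's x, y, z in mm, a list of three; "dr": the turn, a rotation vector about the world's x, y, z in degrees, a list of three; "gripper": the opening in per cent of the stroke, from 0 (shut) to 100 (fully open). In form: {"translation": [[tx, ty, tz], ...], "dr": [[wx, wy, wz], ...], "gripper": [gripper, ...]}. A call has 1 to 8 rows; each row is the pose to reach, as a shift and turn from the pose commanded when the call began; what a row does not reach only later rows make up. A row lasts 1/10 s, in which the tool goes at most 50 mm and 8.59 degrees, less where a joint would pass 70% of its speed; a pose out of reach is approached as far as the arm can. A call with a gripper value outside its range is refused whole. The fingers move at their own pace and stop on an object; FORCE is the grip in N (left out, the last holds). Time passes only in rows, so rows that repeat a pose let the fingers close. It gives the time, the measured TCP pose, the force and the opening at its end, in the units of the state.
- get_obs(): the state, without advancing time (a new reading comes with each control period).
- camera(name): name is "scene" or "side" or "wrist"; returns the picture (480x640x3 uint8, blue, green, red); there is no depth.
- camera_params(name): a dict with "fovy" (degrees; the focal length in pixels is half the picture's height over the tangent of half this angle, whatever the lens; pixels are square), "cx", "cy" (the principal point, pixels), "rvec" (rotation vector, rad) and "tvec" (3), from world to camera coordinates, as OpenCV has them; the wrist camera has in their place "mount" (4x4, takes a point from camera to tool coordinates, whose origin is the TCP and whose axes are the tool frame's). Camera axes: x right, y down, z forward; pixel columns grow to the right and rows downward; lengths in mm; the calibration is good to about 2 mm. The wrist camera is an equidistant fisheye: a pixel r from the principal point sees the ray r / f radians off the axis. A picture is of the moment at which its call begins: read the wrist's pose just before it. camera_params takes no time and is no camera call.
- job_done(): hands the job in, once; it reports no verdict.
The state is a dict: "time": time; "q": joint angles; "qvel": joint speeds; "joint_torque": joint torques, N m; "ee_pos": TCP position; "tool_rot": TCP orientation; "force": force on the tool from outside, world axes, zero at the start; "moment": the same for the moment, N m; "finger_gap": finger opening in mm.
Only numpy, scipy, OpenCV 4.12 (cv2) and the standard library are available. Lean on these libraries where they do the work, as an engineer would, in place of code of your own. Each camera call takes 0.05 s, during which the arm holds its last target. There are 200 camera calls.

## Working session

There is one attempt and no reset: what is moved stays moved. The work goes in short steps, Python scripts to look and compute and a shell command to move; the robot and the scene stay as the last step left them, time stands still between calls to the robot, and variables do not carry over. Pictures are saved under pics/ and viewed, about 8 in all and at most 12, crops included, and the job is handed in when it is done.

```bash
mkdir -p pics; python3 - <<'E'
from cell import *
import cv2
o=get_obs();print(o)
for n in("scene","side","wrist"):
    cv2.imwrite(f"pics/{n}0.png",camera(n));print(n,camera_params(n))
E
```

```text
{'time': 0.0, 'q': array([-1.34015804e-01,  1.50982926e-01,  1.43804306e+00,  3.49302898e-05,
        1.55376005e+00, -1.34042421e-01]), 'qvel': array([ 8.80899930e-04,  4.02593106e-04,  7.75298825e-05,  5.79181644e-04,
       -1.17331180e-03,  1.67011877e-03]), 'joint_torque': array([ 9.08163997e-05, -7.13061190e+01, -5.70858908e+01, -1.86872212e-04,
        9.14935896e-03,  2.21375326e-04]), 'ee_pos': array([5.74787178e+02, 1.03964092e-02, 2.52671192e+02]), 'tool_rot': array([-9.70410990e-05,  9.99999822e-01,  1.30006165e-05, -5.89010125e-04]), 'force': array([-0.03103794,  0.45025871, -0.13868606]), 'moment': array([ 0.02437736,  0.04096148, -0.02795579]), 'finger_gap': 85.49868556916847}
scene {'fovy': 47.54234294646147, 'cx': 322.8537268754343, 'cy': 234.00519192119958, 'rvec': array([ 2.21751644,  0.72012429, -0.29444766]), 'tvec': array([-478.56309102, -155.49989554, 1671.65312933])}
side {'fovy': 50.78092166026441, 'cx': 321.81874559744585, 'cy': 233.47078133641432, 'rvec': array([ 2.09701946, -0.55834933,  0.27151068]), 'tvec': array([-483.4850323 ,  257.50472871, 1058.01996472])}
wrist {'fovy': 65.70646984690485, 'cx': 320.1260738220213, 'cy': 239.1031349311325, 'mount': array([[ 9.99998793e-01, -8.75826472e-04,  1.28360694e-03,
         3.76812732e-01],
       [ 4.49337668e-04,  9.53723863e-01,  3.00683541e-01,
        -7.59302483e+01],
       [-1.48755317e-03, -3.00682602e-01,  9.53723105e-01,
        -1.20114363e+02],
       [ 0.00000000e+00,  0.00000000e+00,  0.00000000e+00,
         1.00000000e+00]])}
```

View pics/scene0.png

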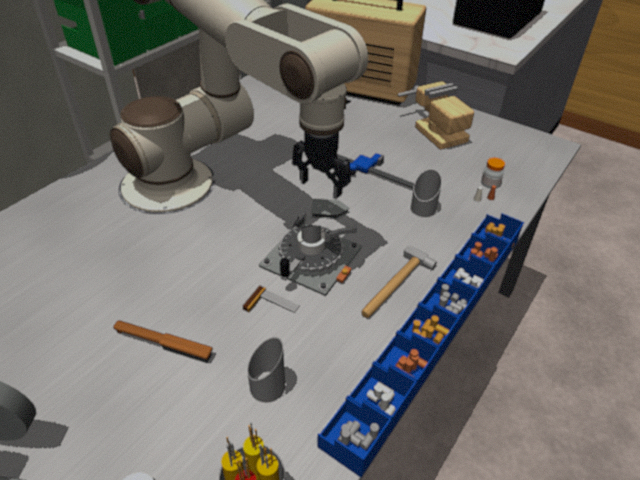

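View pics/wrist0.png

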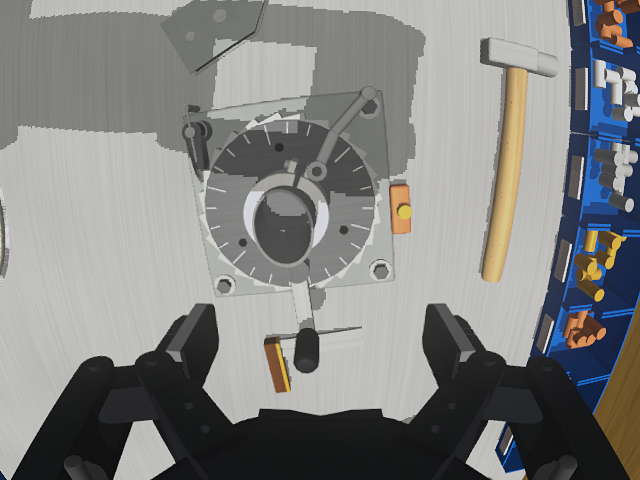

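The scene shows the turntable under the gripper. In the wrist view (right = +x, up = +y) the axis is near (287,205), the grip top (306,340), the clamp lever pivot (316,171), its tip (368,93), and the pawl (193,135). I'll enlarge this for accurate readings.

```bash
cat > h.py <<'E'
import numpy as np, cv2
from cell import *
from scipy.spatial.transform import Rotation as R
def wpix(px,z,pos,quat):
    "wrist pixel -> world point on plane z"
    p=camera_params("wrist"); f=240/np.tan(np.radians(p["fovy"]/2))
    d=np.array([px[0]-p["cx"],px[1]-p["cy"]])/f; r=np.hypot(*d)
    ray=np.r_[d/r*np.sin(r),np.cos(r)]
    M=np.array(p["mount"]); Q=R.from_quat(np.r_[quat[1:],quat[0]])
    o=Q.apply(M[:3,3])+pos; v=Q.apply(M[:3,:3]@ray)
    return o+v*(z-o[2])/v[2]
def proj(P,name):
    p=camera_params(name); f=240/np.tan(np.radians(p["fovy"]/2))
    K=np.array([[f,0,p["cx"]],[0,f,p["cy"]],[0,0,1]])
    return cv2.projectPoints(np.array([P],float),p["rvec"],p["tvec"],K,None)[0].ravel()
E
python3 - <<'E'
import cv2
im=cv2.imread("pics/wrist0.png")[80:380,170:430]
cv2.imwrite("pics/c1.png",cv2.resize(im,None,fx=2,fy=2,interpolation=cv2.INTER_CUBIC))
E
```

```text
(no output)
```

View pics/c1.png

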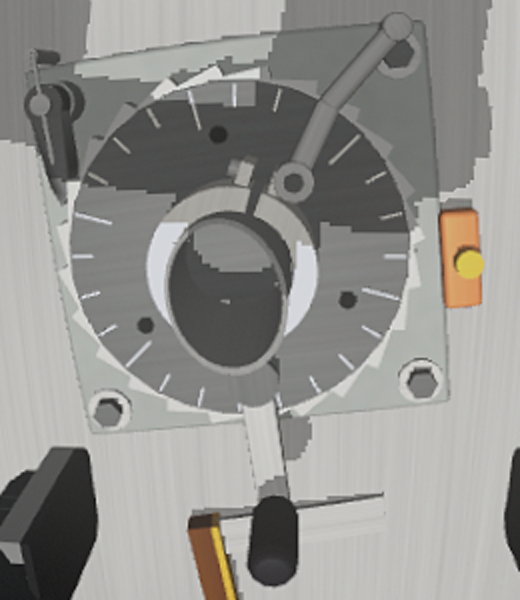

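The crop shows the pivot at (293,183), the tip at (397,27), the grip's base near (273,500) and its top at (273,568). Foot corners are at (30,68), (423,20), (448,398) and (95,432). The short orange block with a yellow knob sits to the right of the foot.

```bash
python3 - <<'E'
from h import *
pos=np.array([574.8,0,252.7]);q=[0,1,0,-.0006]
g=lambda u,v,z:wpix((170+u/2,80+v/2),z,pos,q)[:2]
C=[g(*c,12) for c in((30,68),(423,20),(448,398),(95,432))];print(np.round(C),np.round(np.mean(C,0),1))
# plate rim points (z=44, teeth tips/valley mix) -> circle fit centre
pts=np.array([g(u,v,46) for u,v in((70,247),(240,80),(410,247),(240,415))]);print(np.round(pts))
A=np.c_[2*pts,np.ones(4)];s=np.linalg.lstsq(A,(pts**2).sum(1),rcond=None)[0];print("axis",s[:2],np.sqrt(s[2]+s[:2]@s[:2]))
ax=(s[:2]+np.mean(C,0))/2
for n,u,v,z in(("piv",293,183,76),("tip",397,27,74),("griptop",273,568,106),("gripbase",273,502,54),("pawl",40,104,48),("block",462,258,20),("sqL",188,518,17),("sqT",383,495,5)):
    p=g(u,v,z);d=p-ax;print(n,np.round(p,1),"r %.1f ang %.1f"%(np.hypot(*d),np.degrees(np.arctan2(d[1],d[0]))))
E
```

```text
[[ 441.   93.]
 [ 634.  112.]
 [ 655.  -83.]
 [ 462. -104.]] [547.8   4.5]
[[469.   8.]
 [549.  81.]
 [625.   7.]
 [546. -76.]]
axis [546.82376024   2.40959892] 78.49857888711145
piv [572.5  39.1] r 43.6 ang 54.8
tip [613.7 102.4] r 119.2 ang 56.2
griptop [ 563.3 -123.4] r 127.8 ang -82.8
gripbase [ 561.7 -120.8] r 125.0 ang -83.4
pawl [458.7  74.3] r 113.5 ang 141.4
block [655.3  -4.2] r 108.2 ang -4.0
sqL [ 511.5 -155.2] r 162.7 ang -102.7
sqT [ 622.9 -146.7] r 168.1 ang -63.3
```

View pics/side0.png

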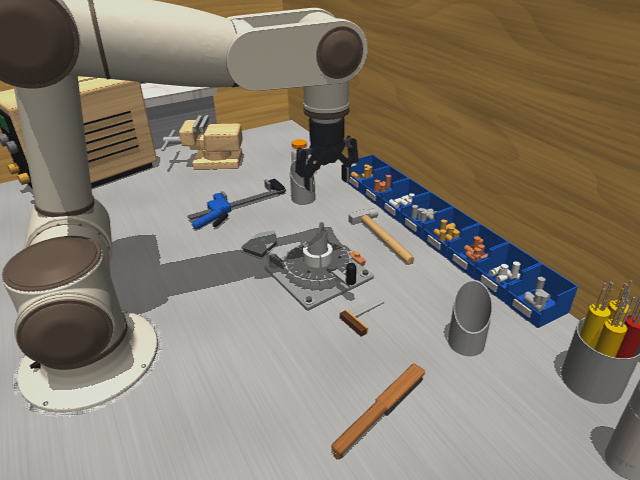

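Axis ≈ (547,3.5). The lever should shut at −24° about its pivot, from 57° now (81° of swing, which fits). The side view confirms the layout and shows the area above the table is clear. I'll push with closed fingers on the lever's anticlockwise side.

```bash
python3 -m handwheel '{"translation":[[3,50,0],[3,100,0],[3,112,-40],[3,112,-80],[3,112,-120],[3,112,-160],[3,112,-171],[3,112,-171]],"dr":[[0,0,0],[0,0,0],[0,0,0],[0,0,0],[0,0,0],[0,0,0],[0,0,0],[0,0,0]],"gripper":[0,0,0,0,0,0,0,0]}' 40; python3 - <<'E'
import numpy as np
p=np.array([572.5,39.1]);o=np.array([577.8,112])
for a in (85,75,65,55,45,35,25,15,5,-2,-6,-10,-14):
    t=p+68*np.array([np.cos(np.radians(a)),np.sin(np.radians(a))]);print(a,np.round(t),np.round(t-o))
E
```

```text
time: 0.95
ee_pos: [577.4, 111.9, 81.3]
tool_rot: [0.0, 1.0, -0.0, -0.001]
force: [-0.3, 0.6, 1.0]
finger_gap: -0.0
85 [578. 107.] [ 1. -5.]
75 [590. 105.] [12. -7.]
65 [601. 101.] [ 23. -11.]
55 [612.  95.] [ 34. -17.]
45 [621.  87.] [ 43. -25.]
35 [628.  78.] [ 50. -34.]
25 [634.  68.] [ 56. -44.]
15 [638.  57.] [ 60. -55.]
5 [640.  45.] [ 62. -67.]
-2 [640.  37.] [ 63. -75.]
-6 [640.  32.] [ 62. -80.]
-10 [639.  27.] [ 62. -85.]
-14 [638.  23.] [ 61. -89.]
```

```bash
python3 -m handwheel '{"translation":[[1,-5,0],[6,-6,0],[12,-7,0],[17,-9,0],[23,-11,0],[28,-14,0],[34,-17,0],[39,-21,0]],"dr":[[0,0,0],[0,0,0],[0,0,0],[0,0,0],[0,0,0],[0,0,0],[0,0,0],[0,0,0]],"gripper":[0,0,0,0,0,0,0,0]}'
python3 -m handwheel '{"translation":[[4,-4,0],[8,-8,0],[11,-13,0],[14,-18,0],[17,-23,0],[19,-28,0],[21,-34,0],[22,-39,0]],"dr":[[0,0,0],[0,0,0],[0,0,0],[0,0,0],[0,0,0],[0,0,0],[0,0,0],[0,0,0]],"gripper":[0,0,0,0,0,0,0,0]}'
```

```text
time: 1.75
ee_pos: [617.4, 90.8, 82.1]
tool_rot: [-0.0, 1.0, 0.0, -0.0]
force: [-2.3, 0.7, 0.1]
finger_gap: -0.1
time: 2.55
ee_pos: [639.2, 51.5, 82.4]
tool_rot: [-0.0, 1.0, -0.0, 0.0]
force: [-0.8, 3.1, 0.1]
finger_gap: 0.1
```

```bash
python3 -m handwheel '{"translation":[[1,-4,0],[1,-8,0],[1,-12,0],[1,-15,0],[1,-17,0],[1,-19,0],[1,-20,0],[1,-20,0]],"dr":[[0,0,0],[0,0,0],[0,0,0],[0,0,0],[0,0,0],[0,0,0],[0,0,0],[0,0,0]],"gripper":[0,0,0,0,0,0,0,0]}'
python3 -m handwheel '{"translation":[[0,-1,0],[0,-2,0],[0,-3,0],[0,-3,0]],"dr":[[0,0,0],[0,0,0],[0,0,0],[0,0,0]],"gripper":[0,0,0,0]}'
```

```text
time: 3.35
ee_pos: [640.0, 31.8, 82.3]
tool_rot: [0.0, 1.0, -0.0, 0.0]
force: [1.2, 1.3, 0.7]
finger_gap: 0.1
time: 3.75
ee_pos: [640.0, 29.1, 82.3]
tool_rot: [-0.0, 1.0, 0.0, -0.0]
force: [-0.1, 4.1, 1.3]
finger_gap: -0.0
```

Not at the stop yet (4 N). I'll continue in 1–2 mm steps.

```bash
for i in 1; do python3 -m handwheel '{"translation":[[0,-1,0],[-1,-2,0],[-1,-3,0],[-1,-3,0]],"dr":[[0,0,0],[0,0,0],[0,0,0],[0,0,0]],"gripper":[0,0,0,0]}'; python3 -m handwheel '{"translation":[[0,-1,0],[0,-2,0],[-1,-3,0],[-1,-3,0]],"dr":[[0,0,0],[0,0,0],[0,0,0],[0,0,0]],"gripper":[0,0,0,0]}'; done
```

```text
time: 4.15
ee_pos: [639.8, 26.4, 82.5]
tool_rot: [-0.0, 1.0, 0.0, 0.001]
force: [9.0, 7.3, -3.8]
finger_gap: 0.2
time: 4.55
ee_pos: [639.6, 23.6, 82.7]
tool_rot: [-0.001, 1.0, 0.0, 0.002]
force: [15.8, 9.7, -5.6]
finger_gap: -0.1
```

```bash
python3 -m handwheel '{"translation":[[4,10,0],[4,10,40],[4,10,90],[-20,0,130],[-60,-24,170],[-65,-24,170],[-65,-24,170]],"dr":[[0,0,0],[0,0,0],[0,0,0],[0,0,0],[0,0,0],[0,0,0],[0,0,0]],"gripper":[0,0,0,0,60,60,60]}'; python3 - <<'E'
from h import *
o=get_obs();print(o["ee_pos"],o["tool_rot"])
im=camera("wrist");cv2.imwrite("pics/wrist1.png",im)
cv2.imwrite("pics/c2.png",cv2.resize(im[80:380,170:430],None,fx=2,fy=2,interpolation=cv2.INTER_CUBIC))
E
```

```text
time: 5.25
ee_pos: [572.4, -1.6, 254.1]
tool_rot: [0.0, 1.0, -0.001, 0.001]
force: [-0.1, 0.3, -0.2]
finger_gap: 43.2
[572.38063147  -1.62197704 254.10470564] [ 4.10590599e-04  9.99998839e-01 -5.22812461e-04  1.37134235e-03]
```

View pics/c2.png

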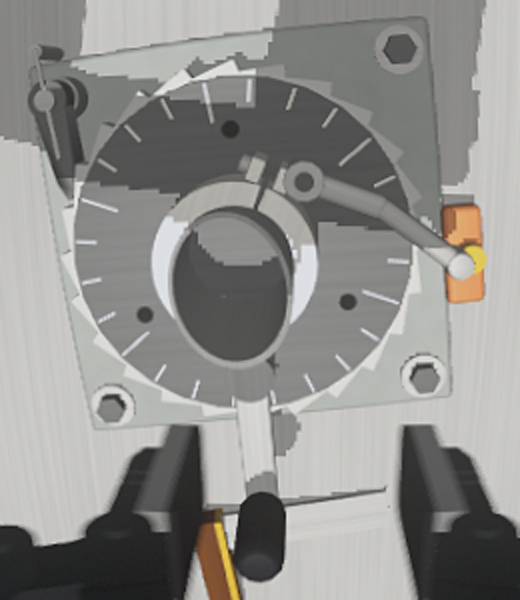

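The crop shows the lever wrapped round the side, pivot (304,181), tip (460,264), grip base (262,497) and top (259,562). The table has moved back slightly.

```bash
python3 - <<'E'
from h import *
pos=np.array([572.4,-1.6,254.1]);q=[.0004,1,-.0005,.0014]
g=lambda u,v,z:wpix((170+u/2,80+v/2),z,pos,q)[:2]
C=[g(*c,12) for c in((33,66),(426,17),(451,396),(96,429))];print(np.round(np.mean(C,0),1))
pts=np.array([g(u,v,46) for u,v in((75,245),(243,77),(411,245),(243,409))])
s=np.linalg.lstsq(np.c_[2*pts,np.ones(4)],(pts**2).sum(1),rcond=None)[0];print("axis",s[:2])
ax=np.array([547.3,3.5])
P={}
for n,u,v,z in(("piv",304,181,76),("tip",460,264,74),("griptop",259,564,106),("gripbase",262,497,54)):
    p=P[n]=g(u,v,z);d=p-ax;print(n,np.round(p,1),"r %.1f ang %.1f"%(np.hypot(*d),np.degrees(np.arctan2(d[1],d[0]))))
d=P["tip"]-P["piv"];print(np.hypot(*d),np.degrees(np.arctan2(d[1],d[0])))
E
```

```text
[547.8   3.8]
axis [546.71221477   2.62692329]
piv [575.2  38. ] r 44.4 ang 51.0
tip [641.    3.3] r 93.7 ang -0.1
griptop [ 555.2 -124. ] r 127.7 ang -86.5
gripbase [ 554.5 -120.4] r 124.2 ang -86.7
74.36339275850192 -27.797872166887743
```

Lever shut to within ~0.02 rad. The grip is at −86.7°, centre ≈ (554.8,−126.3). Now I'll descend on it with the jaws tangential.

```bash
python3 -m handwheel '{"translation":[[-7,-48,0],[-14,-96,0],[-17.5,-124.5,0],[-17.5,-124.5,-45],[-17.5,-124.5,-90],[-17.5,-124.5,-135],[-17.5,-124.5,-172],[-17.5,-124.5,-172]],"dr":[[0,0,0],[0,0,0],[0,0,0],[0,0,0],[0,0,0],[0,0,0],[0,0,0],[0,0,0]],"gripper":[60,60,60,60,60,60,60,60]}'
python3 - <<'E'
from h import *
cv2.imwrite("pics/w3.png",camera("wrist"))
E
```

```text
time: 6.1
ee_pos: [553.1, -124.2, 73.9]
tool_rot: [-0.002, 1.0, 0.0, -0.005]
force: [-0.4, 0.3, 0.4]
finger_gap: 50.9
```

View pics/w3.png

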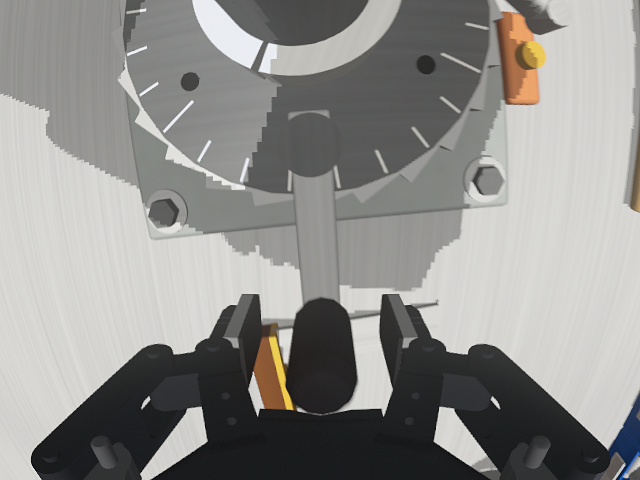

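The view shows the grip (322,310–400) centred between the pads at (243,330) and (397,330). The height overshot low, so I'll raise it and close.

```bash
python3 -m handwheel '{"translation":[[0,0,4],[0,0,4]],"dr":[[0,0,0],[0,0,0]],"gripper":[60,60]}'; python3 -m handwheel '{"translation":[[0,0,0],[0,0,0],[0,0,0],[0,0,0],[0,0,0],[0,0,0]],"dr":[[0,0,0],[0,0,0],[0,0,0],[0,0,0],[0,0,0],[0,0,0]],"gripper":[0,0,0,0,0,0]}' 60
python3 - <<'E'
from h import *
print(get_obs()["moment"])
r=130*np.array([np.cos(np.radians(-86.7)),np.sin(np.radians(-86.7))])
for a in range(0,69,4):
    t=np.radians(-86.7+a);p=130*np.array([np.cos(t),np.sin(t)]);print(a,np.round(p-r,1),end="; ")
E
```

```text
time: 6.35
ee_pos: [556.8, -125.8, 86.8]
tool_rot: [0.001, 1.0, 0.0, 0.002]
force: [-0.2, 0.2, 0.2]
finger_gap: 51.4
time: 6.95
ee_pos: [555.9, -125.6, 85.6]
tool_rot: [0.0, 1.0, 0.0, 0.001]
force: [-2.2, 1.2, 9.4]
finger_gap: 22.4
[0.16894973 0.53665622 0.14708317]
0 [0. 0.]; 4 [9.  0.8]; 8 [18.   2.3]; 12 [26.8  4.4]; 16 [35.5  7.1]; 20 [43.9 10.4]; 24 [52.1 14.3]; 28 [60.1 18.7]; 32 [67.6 23.7]; 36 [74.9 29.2]; 40 [81.7 35.2]; 44 [88.1 41.6]; 48 [94.  48.5]; 52 [99.4 55.8]; 56 [104.3  63.4]; 60 [108.7  71.4]; 64 [112.4  79.6]; 68 [115.7  88.1];
```

```bash
python3 -m handwheel '{"translation":[[9,0.8,0],[18,2.3,0],[26.8,4.4,0],[35.5,7.1,0],[43.9,10.4,0],[43.9,10.4,0],[43.9,10.4,0]],"dr":[[0,0,4],[0,0,8],[0,0,12],[0,0,16],[0,0,20],[0,0,20],[0,0,20]],"gripper":[0,0,0,0,0,0,0]}'
```

```text
time: 7.65
ee_pos: [600.0, -114.1, 85.6]
tool_rot: [-0.0, 0.985, 0.174, 0.001]
force: [-1.1, 11.8, 11.0]
finger_gap: 22.4
```

```bash
python3 -m handwheel '{"translation":[[8,4.4,0],[15.7,9.1,0],[23.3,14.3,0],[30.4,20,0],[37,25.7,0],[37,25.7,0],[37,25.7,0]],"dr":[[0,0,4],[0,0,8],[0,0,12],[0,0,16],[0,0,20],[0,0,20],[0,0,20]],"gripper":[0,0,0,0,0,0,0]}'
```

```text
time: 8.35
ee_pos: [637.1, -88.1, 85.6]
tool_rot: [-0.0, 0.94, 0.342, 0.001]
force: [2.7, 11.2, 7.5]
finger_gap: 22.5
```

```bash
python3 -m handwheel '{"translation":[[6.3,6.5,0],[12.1,13.4,0],[17.4,20.8,0],[22.2,28.4,0],[26.5,36.4,0],[30.1,44.6,0],[30.1,44.6,0],[30.1,44.6,0]],"dr":[[0,0,4],[0,0,8],[0,0,12],[0,0,16],[0,0,20],[0,0,24],[0,0,24],[0,0,24]],"gripper":[0,0,0,0,0,0,0,0]}'
python3 - <<'E'
from h import *
o=get_obs();print(o["ee_pos"],o["tool_rot"],o["force"],o["moment"])
im=camera("wrist");cv2.imwrite("pics/w4.png",im)
E
```

```text
time: 9.15
ee_pos: [666.3, -43.6, 85.6]
tool_rot: [-0.0, 0.848, 0.53, 0.0]
force: [-8.6, 9.4, 11.6]
finger_gap: 22.9
[666.26001746 -43.64543449  85.56257017] [-4.82878130e-04  8.47789647e-01  5.30332370e-01  2.40529234e-04] [-8.62778783  9.36466754 11.57942453] [ 1.18424523  1.44001348 -0.05124148]
```

View pics/w4.png

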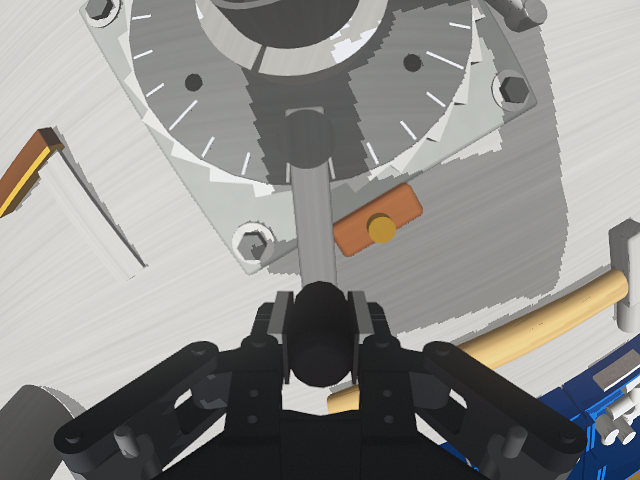

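Held at ≈65°, past the fourth click. The grip is firmly between the pads, with the orange block clear beneath the bar. Now I'll draw back against the pawl.

```bash
python3 -m handwheel '{"translation":[[-0.8,-2,0],[-1.5,-4,0],[-2.5,-6,0],[-3.2,-8,0],[-3.2,-8,0],[-3.2,-8,0]],"dr":[[0,0,-1],[0,0,-2],[0,0,-3],[0,0,-4],[0,0,-4],[0,0,-4]],"gripper":[0,0,0,0,0,0]}'
python3 -m handwheel '{"translation":[[-0.4,-1,0],[-0.9,-2,0],[-0.9,-2,0],[-0.9,-2,0]],"dr":[[0,0,0],[0,0,0],[0,0,0],[0,0,0]],"gripper":[0,0,0,0]}'
```

```text
time: 9.8
ee_pos: [662.6, -52.0, 85.5]
tool_rot: [-0.001, 0.866, 0.5, -0.0]
force: [-13.8, 7.2, 13.1]
finger_gap: 22.9
time: 10.2
ee_pos: [662.0, -53.4, 85.5]
tool_rot: [-0.001, 0.866, 0.5, 0.0]
force: [-10.0, 11.6, 13.0]
finger_gap: 22.5
```

```bash
python3 -m handwheel '{"translation":[[-1.0,-0.5,0],[-1.3,-1,0],[-1.3,-1,0],[-1.3,-1,0],[-1.3,-1,0]],"dr":[[0,0,0],[0,0,0],[0,0,0],[0,0,0],[0,0,0]],"gripper":[0,0,0,0,0]}'
```

```text
time: 10.7
ee_pos: [661.4, -54.5, 85.6]
tool_rot: [-0.0, 0.866, 0.5, 0.001]
force: [-2.9, 11.4, 9.1]
finger_gap: 22.8
```

```bash
python3 -m handwheel '{"translation":[[-0.8,-0.5,0],[-0.9,-0.9,0],[-0.9,-0.9,0],[-0.9,-0.9,0],[-0.9,-0.9,0]],"dr":[[0,0,0],[0,0,0],[0,0,0],[0,0,0],[0,0,0]],"gripper":[0,0,0,0,0]}'; python3 -m handwheel '{"translation":[[-0.2,-0.5,0],[-0.4,-0.9,0],[-0.4,-0.9,0],[-0.4,-0.9,0],[-0.4,-0.9,0]],"dr":[[0,0,0],[0,0,0],[0,0,0],[0,0,0],[0,0,0]],"gripper":[0,0,0,0,0]}'
```

```text
time: 11.2
ee_pos: [660.9, -56.2, 85.6]
tool_rot: [0.0, 0.866, 0.5, 0.001]
force: [1.9, 4.5, 5.3]
finger_gap: 22.6
time: 11.7
ee_pos: [660.5, -56.9, 85.6]
tool_rot: [0.0, 0.866, 0.5, 0.001]
force: [2.6, 5.8, 5.6]
finger_gap: 22.7
```

```bash
python3 -m handwheel '{"translation":[[-0.2,-0.5,0],[-0.5,-0.9,0],[-0.5,-0.9,0],[-0.5,-0.9,0],[-0.5,-0.9,0]],"dr":[[0,0,0],[0,0,0],[0,0,0],[0,0,0],[0,0,0]],"gripper":[0,0,0,0,0]}'; python3 -m handwheel '{"translation":[[-0.2,-0.5,0],[-0.5,-0.9,0],[-0.5,-0.9,0],[-0.5,-0.9,0],[-0.5,-0.9,0]],"dr":[[0,0,0],[0,0,0],[0,0,0],[0,0,0],[0,0,0]],"gripper":[0,0,0,0,0]}'; python3 - <<'E'
from h import *
o=get_obs();print(o["ee_pos"],o["tool_rot"],o["force"])
im=camera("wrist");cv2.imwrite("pics/w5.png",im)
E
```

```text
time: 12.2
ee_pos: [660.1, -57.7, 85.6]
tool_rot: [0.0, 0.866, 0.5, 0.001]
force: [2.1, 8.2, 5.4]
finger_gap: 22.8
time: 12.7
ee_pos: [659.7, -58.4, 85.6]
tool_rot: [0.0, 0.866, 0.5, 0.002]
force: [5.0, 8.2, 4.8]
finger_gap: 22.2
[659.72210151 -58.42471929  85.58406927] [1.74845299e-04 8.66074166e-01 4.99913045e-01 1.56698699e-03] [4.95679332 8.22414676 4.8094535 ]
```

View pics/w5.png

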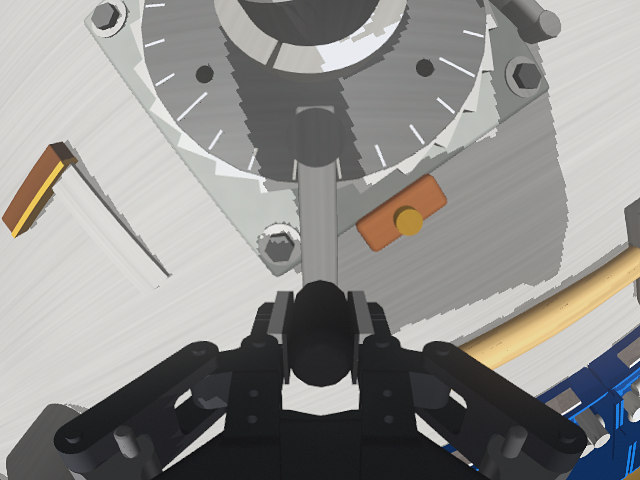

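The bar runs from centre (319,170) to (320.5,283) and the grip is still centred between the pads. I'll compute the bar angle in each picture.

```bash
python3 - <<'E'
from h import *
def run(n,pos,q,a,b,corners):
    A=wpix(a,54,pos,q);B=wpix(b,54,pos,q);d=B-A
    print(n,"bar",np.round(np.degrees(np.arctan2(d[1],d[0])),2),np.round(A[:2],1),np.round(B[:2],1))
    if corners:
        c=[wpix(x,12,pos,q)[:2] for x in corners];e=c[1]-c[0];print("  foot edge",np.degrees(np.arctan2(e[1],e[0])))
    # circle from the pad: bar line distance of nominal axis
    ax=np.array([547.3,3.5]);u=d[:2]/np.hypot(*d[:2]);w=ax-A[:2];print("  axis off line",u[0]*w[1]-u[1]*w[0])
run("w3",np.array([553.1,-124.2,73.9+4]),[-.002,1,0,-.005],(315,170),(321,290),((155,237),(506,204)))
run("w4",np.array([666.3,-43.6,85.6]),[-.0005,.8478,.5303,.0002],(309.5,170),(318,275),((247,274),(537,105)))
run("w5",np.array([659.7,-58.4,85.6]),[0,.8661,.4999,.0016],(319,170),(320.5,283),((277,275),(548,90)))
run("c2",np.array([572.4,-1.6,254.1]),[.0004,1,-.0005,.0014],(170+254/2,80+405/2),(170+262/2,80+490/2),((170+96/2,80+429/2),(170+451/2,80+396/2)))
E
```

```text
w3 bar -87.37 [550.2 -65.5] [ 552.6 -116.4]
  foot edge 5.706458833496827
  axis off line 0.22772790136099363
w4 bar -21.77 [612.2 -22.8] [655.4 -40. ]
  foot edge 95.43666439751568
  axis off line 0.3137393165654636
w5 bar -29.32 [609.3 -30.4] [653.1 -55. ]
  foot edge 95.51041850134347
  axis off line -0.7906767701051081
c2 bar -86.66 [550.6 -70.1] [ 553.3 -116.8]
  foot edge 5.86443734910664
  axis off line 0.9822046258563537
```

```bash
python3 -m handwheel '{"translation":[[-0.2,-0.5,0],[-0.5,-0.9,0],[-0.5,-0.9,0],[-0.5,-0.9,0],[-0.5,-0.9,0]],"dr":[[0,0,0],[0,0,0],[0,0,0],[0,0,0],[0,0,0]],"gripper":[0,0,0,0,0]}'; python3 -m handwheel '{"translation":[[-0.2,-0.5,0],[-0.5,-0.9,0],[-0.5,-0.9,0],[-0.5,-0.9,0],[-0.5,-0.9,0]],"dr":[[0,0,0],[0,0,0],[0,0,0],[0,0,0],[0,0,0]],"gripper":[0,0,0,0,0]}'
```

```text
time: 13.25
ee_pos: [659.3, -59.2, 85.6]
tool_rot: [0.0, 0.866, 0.5, 0.002]
force: [6.1, 10.0, 4.3]
finger_gap: 22.5
time: 13.75
ee_pos: [659.0, -60.5, 85.6]
tool_rot: [0.001, 0.866, 0.5, 0.002]
force: [7.3, 6.4, 3.3]
finger_gap: 22.7
```

```bash
python3 - <<'E'
from h import *
o=get_obs();print(o["ee_pos"],o["tool_rot"],o["force"],o["moment"])
im=camera("wrist");cv2.imwrite("pics/w6.png",im)
a=cv2.imread("pics/w5.png")[100:300,200:600];b=im[100:300,200:600]
cv2.imwrite("pics/cmp.png",cv2.resize(np.vstack([a,b]),None,fx=1.5,fy=1.5,interpolation=cv2.INTER_CUBIC))
E
```

```text
[659.0060917  -60.49204639  85.57836938] [5.64288349e-04 8.65992586e-01 5.00053514e-01 1.73370876e-03] [7.33567779 6.39345493 3.25799652] [ 1.02845983 -1.22704048 -0.24545961]
```

View pics/cmp.png

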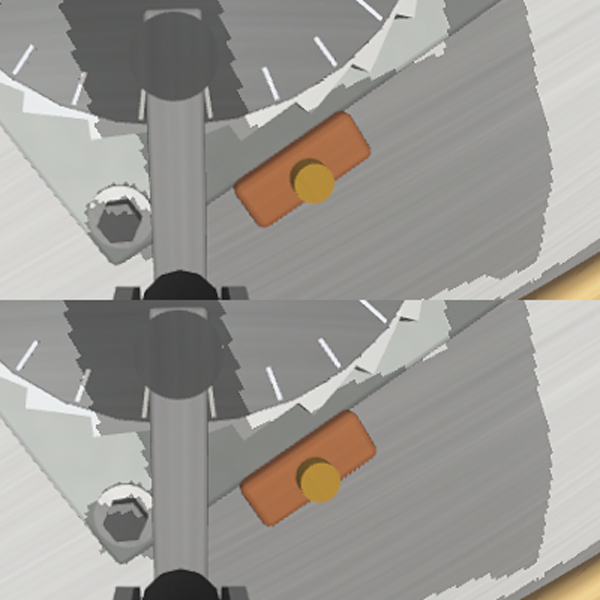

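The table is still sliding back with the grip. It has not stalled, so the seat lies further back and the table wasn't fully drawn back to 0 when the clamp shut. Continuing.

```bash
python3 -m handwheel '{"translation":[[-0.4,-0.8,0],[-0.9,-1.7,0],[-0.9,-1.7,0],[-0.9,-1.7,0]],"dr":[[0,0,-0.5],[0,0,-1],[0,0,-1],[0,0,-1]],"gripper":[0,0,0,0]}'; python3 -m handwheel '{"translation":[[-0.4,-0.8,0],[-0.9,-1.7,0],[-0.9,-1.7,0],[-0.9,-1.7,0]],"dr":[[0,0,-0.5],[0,0,-1],[0,0,-1],[0,0,-1]],"gripper":[0,0,0,0]}';  python3 -m handwheel '{"translation":[[-0.4,-0.8,0],[-0.9,-1.7,0],[-0.9,-1.7,0],[-0.9,-1.7,0]],"dr":[[0,0,-0.5],[0,0,-1],[0,0,-1],[0,0,-1]],"gripper":[0,0,0,0]}'
```

```text
time: 14.2
ee_pos: [658.4, -61.5, 85.6]
tool_rot: [0.0, 0.87, 0.493, 0.002]
force: [12.8, 13.1, 1.5]
finger_gap: 22.8
time: 14.6
ee_pos: [658.0, -62.4, 85.6]
tool_rot: [0.0, 0.874, 0.485, 0.003]
force: [16.4, 18.9, -0.4]
finger_gap: 22.7
time: 15.0
ee_pos: [657.3, -62.9, 85.6]
tool_rot: [-0.001, 0.878, 0.478, 0.004]
force: [20.3, 29.5, -1.8]
finger_gap: 22.5
```

Stalled, with the force rising steeply to 36 N tangential, so it is on the seat (≈ −31°). I'll ease off to about 15 N.

```bash
python3 -m handwheel '{"translation":[[0.4,0.7,0],[0.8,1.4,0],[1.2,2.1,0],[1.5,2.6,0],[1.5,2.6,0],[1.5,2.6,0],[1.5,2.6,0]],"dr":[[0,0,0],[0,0,0],[0,0,0],[0,0,0],[0,0,0],[0,0,0],[0,0,0]],"gripper":[0,0,0,0,0,0,0]}'
```

```text
time: 15.7
ee_pos: [657.9, -61.9, 85.6]
tool_rot: [-0.0, 0.879, 0.478, 0.002]
force: [9.3, 16.8, 3.5]
finger_gap: 22.6
```

```bash
python3 -m handwheel '{"translation":[[0.2,0.3,0],[0.2,0.3,0],[0.2,0.3,0],[0.2,0.3,0],[0.2,0.3,0],[0.2,0.3,0],[0.2,0.3,0],[0.2,0.3,0]],"dr":[[0,0,0],[0,0,0],[0,0,0],[0,0,0],[0,0,0],[0,0,0],[0,0,0],[0,0,0]],"gripper":[0,0,0,0,0,0,0,0]}'; python3 - <<'E'
from h import *
o=get_obs();print(o["ee_pos"],o["tool_rot"],o["force"])
a=cv2.resize(camera("wrist"),(400,300));b=camera("side");cv2.imwrite("pics/side7.png",b)
c=cv2.resize(b[170:350,220:460],(400,300),interpolation=cv2.INTER_CUBIC)
cv2.imwrite("pics/fin.png",np.hstack([a,c]))
E
```

```text
time: 16.5
ee_pos: [658.0, -61.8, 85.6]
tool_rot: [-0.0, 0.879, 0.478, 0.002]
force: [7.4, 14.2, 3.3]
finger_gap: 22.6
[657.95283389 -61.76095925  85.57176083] [-1.66320072e-05  8.78540453e-01  4.77664124e-01  1.91239499e-03] [ 7.41696218 14.20008275  3.32174192]
```

View pics/fin.png

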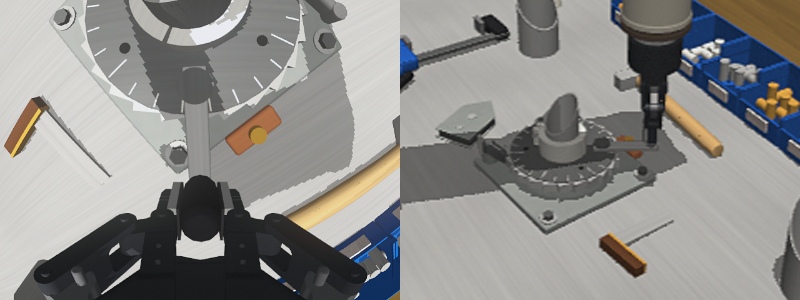

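```bash
python3 -c "
from cell import *
o=get_obs();print(o['time'],o['force'],o['finger_gap'],abs(o['qvel']).max());print(job_done())"
```

```text
16.6 [ 7.06548495 14.35102889  3.81502072] 22.948259602535657 0.002616790340342516
the job is handed in; nothing more can be done
None
```

I shut the quick-release lever, turned the table anticlockwise past its fourth click, and drew the grip back onto the pawl. The job was handed in at 16.6 s with the grip still held under that pull.

- **Quick-release lever:** it measured about 0.02 rad from fully shut, from a picture taken right after I closed it. I did not measure it again, but later pictures show its tip in the same place relative to the table.
- **Pull on the grip:** about 16 N backward along the grip's circle at hand-in, fingers closed on the grip at a 60 N setting and the arm still. The force on the pawl can't be read directly, so I judged it from this pull.
- **Rest of the bench:** the last picture shows the tube upright in its socket and the bystanders apparently where they were. The fingers stayed well away from the pawl.
- **One disagreement:** I first took the table as sitting at 0 once the lever was shut, which would put the fourth-click seat near −27°. Drawn back, it stopped firmly at about −31° instead, with the pull rising to about 36 N before I eased it off. So the table was probably about 4° past 0 when I gripped it. Only four clicks fits both the starting angle and this stop; three or five would put the start outside the first tooth.

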